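# Rake an inspection light across a cash-box lid

## Task

Draw the inspection lamp out of its sloping dock, turn it level and light the lid of the cash box with it: hold the lamp up in the gripper, level, with its lens about 10 cm (measured along the bench) from the middle of the lid, pointing at that middle, and some 5 cm higher than the lid so that the light rakes across it. Finish while still holding the lamp still like that, touching nothing else with it; do not bump the cash box or disturb the tin, the jar and the tray.

Things in the scene. Friction and masses are not known exactly. Their poses are not given: they have to be found in the camera images.
- lamp: Bare-metal torch-shaped inspection lamp, round, 180 mm long, 0.16 to 0.30 kg. Origin: centre of its flat tail; its z axis runs from tail to lens. Barrel 26 mm in diameter from 0 to 140 mm, widening to the head, 40 mm in diameter from 150 to 180 mm. Starts in the dock, tail down, lens up, leaning 0.70 rad from vertical, about 106 mm showing. Roll about its axis does not matter.
- lamp_lens (a point): Centre of the lamp's lens, its flat front face: 180 mm from the tail along the lamp's z axis.
- lamp_spot (a point): The imagined point on the lamp's axis 100 mm in front of the lens (280 mm from the tail); z axis along the lamp. It should come to lie above the middle of the lid.
- dock: Charging dock, fixed: base plate 115 x 75 x 12 mm (x, y, z) with a black tube, outer diameter 38 mm, bore 30 mm (2 mm clearance round the lamp), open at its upper end only. The tube leans 0.70 rad from vertical towards the dock's +x; the lamp sits 74 mm deep in it, unlatched, and comes out along its axis. Origin: centre of the plate's underside, z up.
- dock_mouth (a point): Centre of the tube's open upper end, 17 mm ahead (dock x) of the dock's origin and 91 mm above the bench.
- cashbox: Closed grey steel cash box, 100 x 140 x 70 mm (x, y, z), 1.6 kg, loose on the bench; a thin wire handle lies flat on the lid. Origin: centre of its underside.
- lid_middle (a point): Middle of the cash box's lid, on its upper face, 70 mm above the bench.
- tin: Round green lidded tin, 83 mm in diameter, 85 mm tall, a bystander. Origin: centre of its underside. It stands on the other side of the bench's middle from the dock; the two can change places.
- jar: Small black screw-top jar, 52 mm in diameter, 50 mm tall, a bystander at the far left. Origin: centre of its underside.
- tray: Shallow empty white tray, 60 x 90 x 25 mm, a bystander at the far right. Origin: centre of its underside.
Things that resemble listed ones, but are neither listed nor needed, are in the scene too. There is more than one size of the lamp; the one meant has the size given above.

How it is judged:
On the way:
1. the lamp is drawn clear of its dock and held in the gripper (height (world z) of lamp above 0.095 m and contact force between lamp and dock below 0.3 N and contact force between lamp and the fingers above 2 N), for 0.2 s.
At the end, for the whole second after the job is handed in: Gripper alone holds the lamp, still; level within 0.2 rad; the point 100 mm before its lens within 40 mm (horizontally) of the lid's middle; lens centre 20 to 100 mm above the lid; lamp touches no other thing; cash box, tin, jar and tray within 20 mm of their starts (contact force between lamp and the fingers above 2 N and angle between lamp's own z axis and vertical between 1.371 and 1.771 rad and horizontal distance between lamp_spot and lid_middle below 0.04 m and z of lamp_lens in the frame of lid_middle between 0.02 and 0.1 m and linear speed of lamp below 0.03 m/s and angular speed of lamp below 0.2 rad/s and contact force between lamp and dock below 0.3 N and contact force between lamp and cashbox below 0.3 N and contact force between lamp and tin below 0.3 N and contact force between lamp and jar below 0.3 N and contact force between lamp and tray below 0.3 N and distance of each of cashbox, tin, jar, tray from where it was at the start of the episode below 0.02 m); the arm keeps its last pose, push and grip.
It fails at once if the lamp strikes the cash box (contact force between lamp and cashbox above 1 N).
It fails at once if the cash box, tin, jar or tray is pushed out of place by more than 20 mm (distance of any of cashbox, tin, jar, tray from where it was at the start of the episode above 0.02 m).
It also fails if it takes over 32 s, if anything falls off the work surface, if the arm or the gripper's body presses on something with over 40 N, if the wrist force passes 120 N, or if a joint passes its speed limit or range.

## Robot

A 6-joint arm with a two-finger parallel gripper is mounted at the origin on the work surface. World frame = base frame: x ahead of the robot, y to its left, z up, the work surface at z = 0. Lengths are in m, angles in rad, forces in N, time in s.
With the tool pointing down it reaches from about 0.325 to 0.925 m from the base axis. Payload 3.1 kg.
Tool frame: the origin (TCP) lies at the very end of the fingers, on their centre line; the grasp point (between the pads) lies 19 mm behind it; x points along the fingers, z is the direction in which the jaws open and shut, and the axes are right-handed (so a half turn about x gives the same grasp; the last joint's range is limited). The gripper opens to 85 mm and grips with 20 to 120 N. Pads are 22 mm wide; open, the fingers measure 114 mm over their backs; the gripper's body (76 mm by 85 mm) begins 54 mm behind the grasp point. The pads swing forward as they close: fully open they stand 13 mm farther back than shut.
Start: joints at [1.103, 0.217, 1.613, -0, 1.311, -0.112], TCP at [0.218, 0.586, 0.231] pointing down, gripper open.
Joint ranges: [-2.75, 2.75], [-0.78, 2.1], [0.31, 2.55], [-1.13, 4.27], [0.13, 2.63], [-2.58, 2.58]. Speed limits (rad/s): [2.79, 2.79, 3.14, 3.14, 3.14, 3.14].

## Interface

Orientations are given as a 3x3 rotation matrix whose columns are the frame's x, y, z axes.
In Python, from bench import r, cams, job gives the robot as it stands.
- The arm moves only by the tool jog_arm, never from a script. Its argument "steps" is a list of rows, each a list of 6 numbers: the shift along the tool's x, y, z in cm, then the turn, a rotation vector about the tool's x, y, z in degrees. In form: [[tx, ty, tz, wx, wy, wz], ...]. A call has 1 to 12 rows; each row is the pose to reach, as a shift and turn from the pose commanded when the call began, along the tool's axes at that moment; what a row does not reach only later rows make up. A row lasts 1/12 s, in which the tool goes at most 41.7 mm and 7.16 degrees, less where a joint would pass 70% of its speed; a pose out of reach is approached as far as the arm can. A call with a gripper value outside its range is refused whole. "hand" is the closure in counts, from 0 (fully open) to 255 (shut), set as the call begins (left out, the last holds). The fingers move at their own pace and stop on an object; "squeeze" is the grip in N (left out, the last holds). Time passes only in rows, so rows that repeat a pose let the fingers close. It gives the time, the measured TCP pose, the force and the opening at its end, in the units of the state.
- r.state(): the state, without advancing time (a new reading comes with each control period).
- cams.read_camera(name): name is "side" or "top" or "wrist"; returns (picture, depth): 420x560x3 uint8, blue, green, red; 420x560 float32, m along the optical axis (not along the pixel's ray), 0 where there is no reading.
- cams.camera_info(name): a dict with "fx", "fy", "cx", "cy" (pixels), "camera_from_world" (4x4, takes a point from world to camera coordinates); the wrist camera has in their place "T_tool_cam" (4x4, takes a point from camera to tool coordinates, whose origin is the TCP and whose axes are the tool frame's). Camera axes: x right, y down, z forward; pixel columns grow to the right and rows downward; lengths in m; the calibration is good to about 2 mm. A picture is of the moment at which its call begins: read the wrist's pose just before it. camera_info takes no time and is no camera call.
- job.hand_in(): hands the job in, once; it reports no verdict.
The state is a dict: "time_s": time; "joint_positions": joint angles; "joint_vel": joint speeds; "joint_torque": joint torques, N m; "eef_pos": TCP position; "orientation": TCP orientation; "wrist_force": force on the tool from outside, world axes, zero at the start; "wrist_torque": the same for the moment, N m; "width": opening from 0.0 (shut) to 1.0 (fully open).
Only numpy, scipy, OpenCV 4.12 (cv2) and the standard library are available. Lean on these libraries where they do the work, as an engineer would, in place of code of your own. Each camera call takes 0.05 s, during which the arm holds its last target.

## Working session

There is one attempt and no reset: what is moved stays moved. The work goes in short steps, Python scripts to look and compute and a tool call to move; the robot and the scene stay as the last step left them, time stands still between calls to the robot, and variables do not carry over. Pictures are saved under pics/ and viewed, and the job is handed in when it is done.

Besides the shell and the picture viewer there is one more tool, called after "Request:" as name(argument=value, ...), one argument or row to a line, values as JSON. jog_arm: Moves the arm, as the interface text tells. Its arguments: {"type":"object","properties":{"steps":{"type":"array"},"hand":{"type":"number"},"squeeze":{"type":"number"}},"required":["steps"]}

```bash
ls; mkdir -p pics; python3 - <<'E'
from bench import r,cams,job
import cv2,numpy as np
s=r.state()
print(s)
for n in ["side","top","wrist"]:
    p,d=cams.read_camera(n); cv2.imwrite(f"pics/{n}0.png",p); np.save(f"{n}0.npy",d)
    i=cams.camera_info(n); print(n,{k:np.round(v,4).tolist() for k,v in i.items()})
E
```

```text
pics
{'time_s': 0.0, 'joint_positions': array([ 1.10283306e+00,  2.17756613e-01,  1.61496055e+00,  9.04238402e-07,
        1.31131596e+00, -1.12171848e-01]), 'joint_vel': array([-0.00048842,  0.00098907,  0.00062322,  0.00041437,  0.00031352,
       -0.00050044]), 'joint_torque': array([-8.54541904e-04, -3.96861970e+01, -3.03844965e+01, -1.62521746e-04,
        1.00626494e-02, -5.56030145e-06]), 'eef_pos': array([0.21729125, 0.58512116, 0.22995297]), 'orientation': array([[-1.10160134e-03, -9.37370872e-01,  3.48331214e-01],
       [-2.17769771e-03,  3.48332848e-01,  9.37368383e-01],
       [-9.99997022e-01,  2.74046180e-04, -2.42503434e-03]]), 'wrist_force': array([-0.92847251,  0.25443733,  0.77455239]), 'wrist_torque': array([-0.04415923, -0.00429034,  0.06585921]), 'width': 1.0012759158277393}
side {'fx': 482.3399, 'fy': 482.3399, 'cx': 275.898, 'cy': 220.8233, 'camera_from_world': [[0.9522, -0.3043, 0.0247, -0.5602], [-0.1411, -0.5103, -0.8483, 0.2294], [0.2708, 0.8044, -0.5289, 0.8541], [0.0, 0.0, 0.0, 1.0]]}
top {'fx': 413.4658, 'fy': 413.4658, 'cx': 282.1511, 'cy': 201.5132, 'camera_from_world': [[0.0435, -0.999, 0.0062, -0.0321], [-0.9733, -0.0438, -0.2251, 0.6096], [0.2252, 0.0038, -0.9743, 0.9058], [0.0, 0.0, 0.0, 1.0]]}
wrist {'fx': 298.7957, 'fy': 298.7957, 'cx': 281.2347, 'cy': 213.8492, 'T_tool_cam': [[0.0008, -0.3148, 0.9492, -0.1418], [0.0005, -0.9492, -0.3148, 0.0818], [1.0, 0.0007, -0.0006, -0.0007], [0.0, 0.0, 0.0, 1.0]]}
```

View pics/side0.png

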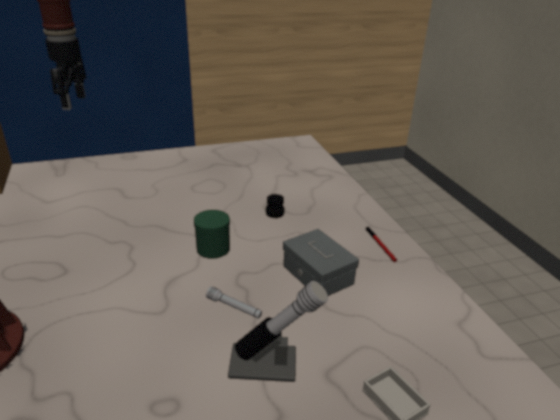

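View pics/top0.png

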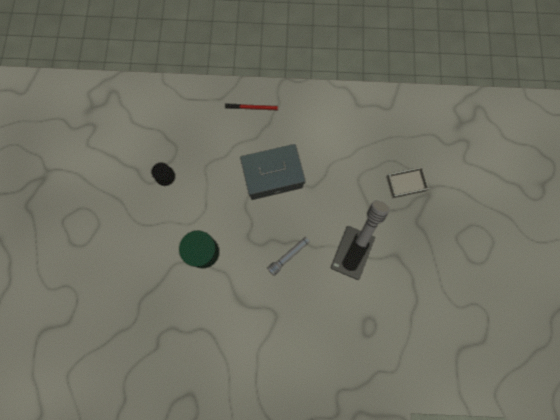

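View pics/wrist0.png

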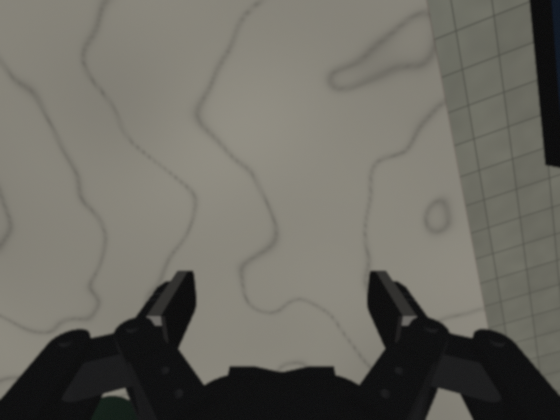

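Candidates for the lamp: the one in the dock, at top (370,225) / side (300,310), and a smaller bare torch lying loose, at top (288,255) / side (235,302). The red/black pen at top (250,106) is clearly something else. The description (in the dock, head up, 40 mm head) points to the docked one. I'll check it in a close crop and measure.

```bash
cat > h.py <<'E'
import numpy as np,cv2
from bench import r,cams,job
def pts(name,d,mask=None):
    i=cams.camera_info(name); v,u=np.nonzero((d>0) if mask is None else (d>0)&mask)
    z=d[v,u]; P=np.c_[(u-i['cx'])/i['fx']*z,(v-i['cy'])/i['fy']*z,z]
    T=np.linalg.inv(i['camera_from_world']); return (P@T[:3,:3].T+T[:3,3]),u,v
def ray(name,u,v,zp):
    i=cams.camera_info(name);T=np.linalg.inv(i['camera_from_world'])
    d=T[:3,:3]@np.array([(u-i['cx'])/i['fx'],(v-i['cy'])/i['fy'],1]);o=T[:3,3]
    return o+d*(zp-o[2])/d[2]
def proj(name,P):
    i=cams.camera_info(name);c=i['camera_from_world']@np.r_[P,1]
    return np.array([i['fx']*c[0]/c[2]+i['cx'],i['fy']*c[1]/c[2]+i['cy']])
E
python3 - <<'E'
from h import *
a=cv2.imread("pics/top0.png");b=cv2.imread("pics/side0.png")
A=cv2.resize(a[130:290,230:440],None,fx=3.5,fy=3.5,interpolation=3)
B=cv2.resize(b[220:390,200:400],None,fx=3.5,fy=3.5,interpolation=3)
cv2.imwrite("pics/ctop.png",cv2.convertScaleAbs(A,alpha=1.6));cv2.imwrite("pics/cside.png",cv2.convertScaleAbs(B,alpha=1.6))
for n in("top","side"):
    d=np.load(n+"0.npy"); P,u,v=pts(n,d)
    for nm,c in {"top":dict(table=(330,330),lid=(262,175),lid2=(290,162),head=(378,211),barrel=(366,232),tube=(354,255),tin=(197,247),jar=(163,173),tray=(408,183),small=(290,257)),
                 "side":dict(lid=(310,255),head=(315,297),barrel=(290,318),tube=(262,338),table=(150,330))}[n].items():
        k=(u==c[0])&(v==c[1]); print(n,nm,P[k].round(4))
E
```

```text
top table [[ 0.3201 -0.1315 -0.0007]]
top lid [[0.6725 0.0458 0.0724]]
top lid2 [[ 0.7092 -0.0198  0.0689]]
top head [[ 0.5732 -0.2048  0.1822]]
top barrel [[ 0.5371 -0.1911  0.1271]]
top tube [[ 0.4911 -0.1736  0.0785]]
top tin [[0.493  0.1829 0.0831]]
top jar [[0.6723 0.2878 0.0532]]
top tray []
top small [[ 0.4857 -0.0298  0.0199]]
side lid [[0.6639 0.009  0.0707]]
side head [[ 0.5748 -0.2248  0.1727]]
side barrel [[ 0.5426 -0.2072  0.1219]]
side tube [[ 0.4992 -0.1977  0.0807]]
side table [[ 3.258e-01 -4.350e-02  3.000e-04]]
```

View pics/ctop.png

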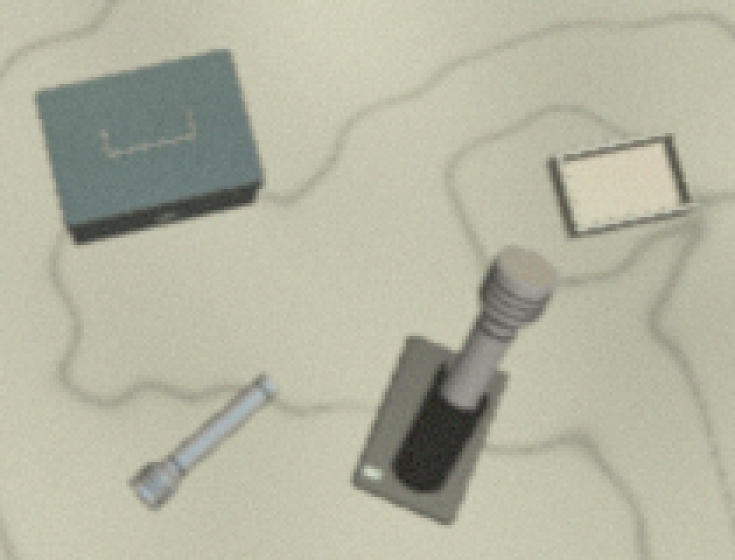

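View pics/cside.png

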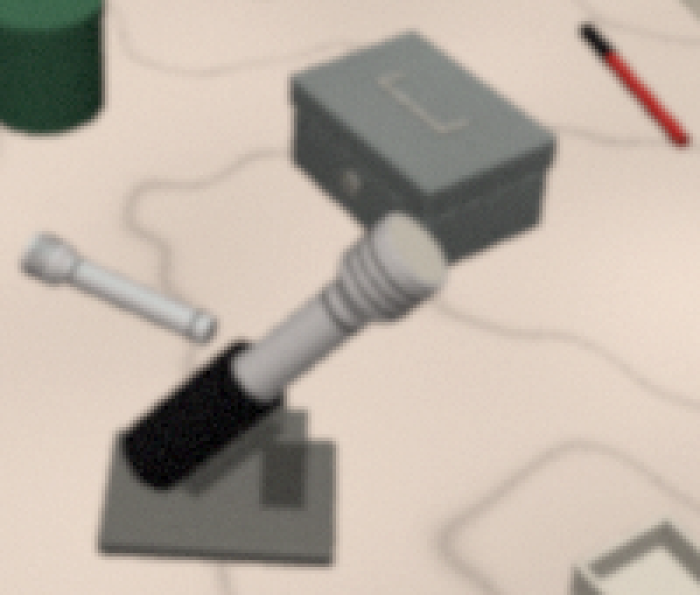

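```bash
cat >> h.py <<'E'
def tri(pa,pb):
    A=[];b=[]
    for n,(u,v) in (("top",pa),("side",pb)):
        i=cams.camera_info(n);T=i['camera_from_world'];x=(u-i['cx'])/i['fx'];y=(v-i['cy'])/i['fy']
        for k,w in((0,x),(1,y)):
            A.append(T[k,:3]-w*T[2,:3]);b.append(w*T[2,3]-T[k,3])
    s=np.linalg.lstsq(np.array(A),np.array(b),rcond=None); return s[0],s[1]
E
python3 - <<'E'
from h import *
ct=lambda x,y:(230+x/3.5-.4,130+y/3.5-.4); cs=lambda x,y:(200+x/3.5-.4,220+y/3.5-.4)
pl=[ray("top",*ct(*c),.012) for c in[(410,337),(508,375),(450,523),(353,488)]]
pl=np.array(pl);print("plate",pl.round(4).tolist(),pl.mean(0));print([np.linalg.norm(pl[i]-pl[i-1]).round(4) for i in range(4)])
ax=(pl[0]+pl[1]-pl[2]-pl[3])[:2];print("yaw",np.arctan2(ax[1],ax[0]))
ld=np.array([ray("top",*ct(*c),.07) for c in[(37,93),(232,50),(262,182),(65,222)]])
print("lid",ld.round(4).tolist(),ld.mean(0),[np.linalg.norm(ld[i]-ld[i-1]).round(4) for i in range(4)])
ls=np.array([ray("side",*cs(*c),.07) for c in[(290,78),(412,33),(555,140),(430,193)]])
print("lid side",ls.round(4).tolist(),ls.mean(0),[np.linalg.norm(ls[i]-ls[i-1]).round(4) for i in range(4)])
print("lens",tri(ct(525,272),cs(414,255)))
yaw=np.arctan2(ax[1],ax[0]);D=pl.mean(0);u=np.array([np.cos(yaw),np.sin(yaw),0])
M=np.r_[D[:2]+.017*u[:2],.091];a=np.sin(.7)*u+np.array([0,0,np.cos(.7)])
print("mouth",M,"lens pred",M+.106*a)
# cloud from lamp: axis fit horiz
d=np.load("top0.npy");P,uu,vv=pts("top",d)
k=(P[:,2]>.1)&(P[:,0]>.45)&(P[:,0]<.65)&(P[:,1]<-.12)&(P[:,1]>-.28);print(k.sum());Q=P[k]
d=np.load("side0.npy");P2,_,_=pts("side",d)
k=(P2[:,2]>.1)&(P2[:,0]>.45)&(P2[:,0]<.65)&(P2[:,1]<-.12)&(P2[:,1]>-.28);print(k.sum());Q=np.r_[Q,P2[k]]
# cylinder axis residual vs predicted axis
for off in (0,):
    rel=Q-M;s=rel@a;w=rel-np.outer(s,a);n=np.cross([0,0,1],u);m=np.cross(a,n)
    for lo in range(0,110,15):
        kk=(s>lo/1e3)&(s<lo/1e3+.015)
        if kk.sum()>5:print(lo,kk.sum(),"lat",np.percentile(w[kk]@n,[2,98]).round(4),"up",np.percentile(w[kk]@m,[2,98]).round(4))
E
```

```text
plate [[0.5691, -0.167, 0.012], [0.5452, -0.236, 0.012], [0.4411, -0.1955, 0.012], [0.4619, -0.1286, 0.012]] [ 0.50433771 -0.18179411  0.012     ]
[np.float64(0.1139), np.float64(0.0731), np.float64(0.1117), np.float64(0.0701)]
yaw -0.3574642570154855
lid [[0.7182, 0.1012, 0.07], [0.7558, -0.0323, 0.07], [0.6614, -0.0561, 0.07], [0.6273, 0.0762, 0.07]] [0.69067955 0.02224043 0.07      ] [np.float64(0.0942), np.float64(0.1387), np.float64(0.0974), np.float64(0.1366)]
lid side [[0.6242, 0.0712, 0.07], [0.7164, 0.0987, 0.07], [0.7545, -0.0323, 0.07], [0.6641, -0.0586, 0.07]] [0.68977587 0.01973205 0.07      ] [np.float64(0.1358), np.float64(0.0962), np.float64(0.1364), np.float64(0.0941)]
lens (array([ 0.58473508, -0.2115856 ,  0.16837453]), array([4.26888296e-07]))
mouth [ 0.52026309 -0.1877424   0.091     ] lens pred [ 0.58423354 -0.21163605  0.17207327]
678
1238
0 117 lat [-0.0118  0.0103] up [0.0004 0.0184]
15 186 lat [-0.0123  0.0116] up [-0.0088  0.0121]
30 190 lat [-0.0121  0.0108] up [-0.0088  0.0117]
45 202 lat [-0.0123  0.0115] up [-0.0092  0.0119]
60 155 lat [-0.016   0.0112] up [-0.0082  0.0155]
75 293 lat [-0.0193  0.0173] up [-0.0128  0.0185]
90 343 lat [-0.0193  0.0182] up [-0.0142  0.0189]
105 402 lat [-0.0176  0.0178] up [-0.0191  0.0166]
```

```bash
cat >> h.py <<'E'
from scipy.spatial.transform import Rotation as Ro
yaw=-.357; U=np.array([np.cos(yaw),np.sin(yaw),0]); Z=np.array([0,0,1.]); N=np.cross(Z,U)
a=np.sin(.7)*U+np.cos(.7)*Z
M=np.array([.5203,-.1877,.091]); LID=np.array([.690,.021,.07])
xt=np.cos(.7)*U-np.sin(.7)*Z
Rg=np.c_[xt,np.cross(N,xt),N]
G=M+.033*a; TG=G+.021*xt
def delta(p,R):
    s=r.state();R0=s['orientation'];p0=s['eef_pos']
    print("shift cm",(R0.T@(p-p0)*100).round(2),"turn deg",np.degrees(Ro.from_matrix(R0.T@R).as_rotvec()).round(2))
def st():
    s=r.state();print(round(s['time_s'],2),s['eef_pos'].round(4),s['joint_positions'].round(3),s['wrist_force'].round(1),round(s['width'],3))
E
python3 - <<'E'
from h import *
print(TG)
delta(TG-.13*xt,Rg); delta(TG,Rg)
E
```

```text
[ 0.55526777 -0.20074234  0.10271122]
shift cm [  4.48 -49.11 -61.89] turn deg [  0.11  -0.07 -49.91]
shift cm [ 12.86 -59.06 -61.89] turn deg [  0.11  -0.07 -49.91]
```

Request:
jog_arm(
  steps=[
    [0,-25,-32,0,0,-25],
    [0,-25,-32,0,0,-25],
    [0,-25,-32,0,0,-25],
    [0,-25,-32,0,0,-25],
    [0,-49,-62,0,0,-50],
    [0,-49,-62,0,0,-50],
    [0,-49,-62,0,0,-50],
    [0,-49,-62,0,0,-50],
    [0,-49,-62,0,0,-50],
    [0,-49,-62,0,0,-50],
    [0,-49,-62,0,0,-50],
    [0,-49,-62,0,0,-50],
  ],
  hand=0,
  squeeze=70,
)

```text
time_s: 1.15
eef_pos: [0.3708, 0.1092, 0.2306]
orientation: [[0.719, -0.603, 0.345], [-0.265, 0.221, 0.939], [-0.642, -0.766, -0.001]]
wrist_force: [-0.2, 0.4, 0.2]
width: 0.999
```

```bash
python3 - <<'E'
from h import *
st();delta(TG-.13*xt,Rg)
E
```

```text
1.15 [0.3708 0.1092 0.2306] [ 0.604 -0.666  2.541 -0.916  0.911 -0.159] [-0.2  0.4  0.2] 0.999
shift cm [ 16.7   -8.2  -22.68] turn deg [0.22 0.17 0.14]
```

Request:
jog_arm(
  steps=[
    [14,0,-23,0,0,0],
    [14,0,-23,0,0,0],
    [14,0,-23,0,0,0],
    [14,0,-23,0,0,0],
    [14,0,-23,0,0,0],
    [14,0,-23,0,0,0],
    [14,-8,-22.7,0,0,0],
    [14,-8,-22.7,0,0,0],
    [14,-8,-22.7,0,0,0],
    [14,-8,-22.7,0,0,0],
    [14,-8,-22.7,0,0,0],
  ],
)

```text
time_s: 2.07
eef_pos: [0.4565, -0.1324, 0.2034]
orientation: [[0.702, -0.62, 0.349], [-0.261, 0.232, 0.937], [-0.662, -0.749, 0.001]]
wrist_force: [-0.4, -0.3, -0.7]
width: 0.997
```

```bash
python3 - <<'E'
from h import *
st();delta(TG,Rg)
p,d=cams.read_camera("wrist");cv2.imwrite("pics/w1.png",p)
E
```

```text
2.07 [ 0.4565 -0.1324  0.2034] [-0.5   -0.6    2.552  0.307  0.363 -1.954] [-0.4 -0.3 -0.7] 0.997
shift cm [15.39 -0.16 -2.96] turn deg [-0.01  0.03 -1.35]
```

View pics/w1.png

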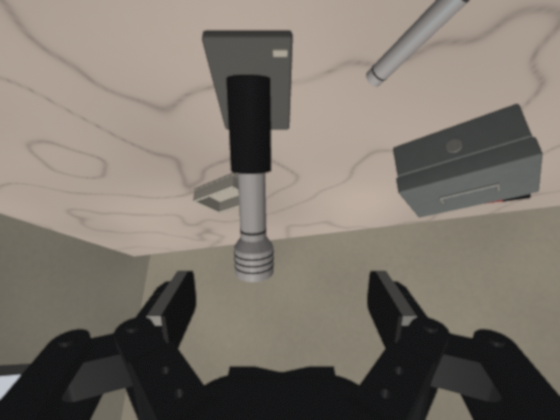

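The wrist view shows the lamp barrel at about (253,205), in line with the tool and roughly 3 cm towards -z, which agrees with the computed offset. The lamp stands in its tube with the wide head nearest the gripper.

Request:
jog_arm(
  steps=[
    [3,0,-1.5,0,0,-1.3],
    [4.5,0,-3,0,0,-1.3],
    [6,0,-3,0,0,-1.3],
    [6,0,-3,0,0,-1.3],
    [6,0,-3,0,0,-1.3],
  ],
)

```text
time_s: 2.53
eef_pos: [0.4882, -0.1736, 0.1646]
orientation: [[0.71, -0.608, 0.355], [-0.268, 0.233, 0.935], [-0.651, -0.759, 0.002]]
wrist_force: [-0.2, 1.0, 0.3]
width: 1.001
```

```bash
python3 - <<'E'
from h import *
st();delta(TG,Rg)
p,d=cams.read_camera("wrist");cv2.imwrite("pics/w2.png",p)
E
```

```text
2.53 [ 0.4882 -0.1736  0.1646] [-0.572 -0.341  2.499  0.882  0.208 -2.578] [-0.2  1.   0.3] 1.001
shift cm [ 9.52 -0.01 -0.17] turn deg [-0.32 -0.18 -0.5 ]
```

View pics/w2.png

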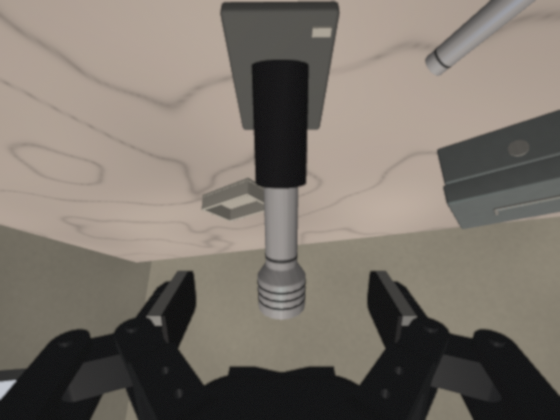

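The lamp is centred at column 281, but the wrist is near its singularity (q5 0.21, q6 at -2.578). I'll bring the tool 14° closer to vertical before going in.

```bash
cat >> h.py <<'E'
R2=Rg@Ro.from_rotvec([0,0,np.radians(14)]).as_matrix(); x2=R2[:,0]
T2=G+.021*x2
E
python3 - <<'E'
from h import *
delta(T2-.08*x2,R2);delta(T2,R2);print(T2)
E
```

```text
shift cm [ 1.75 -1.35 -0.26] turn deg [-0.03 -0.11 13.53]
shift cm [ 9.52  0.52 -0.24] turn deg [-0.03 -0.11 13.53]
[ 0.55175425 -0.19943186  0.0992274 ]
```

Request:
jog_arm(
  steps=[
    [0.6,-0.5,-0.1,0,0,5],
    [1.2,-1,-0.2,0,0,10],
    [1.8,-1.4,-0.3,0,0,13.5],
    [1.8,-1.4,-0.3,0,0,13.5],
    [1.8,-1.4,-0.3,0,0,13.5],
    [1.8,-1.4,-0.3,0,0,13.5],
  ],
)

```text
time_s: 3.08
eef_pos: [0.5094, -0.1838, 0.1669]
orientation: [[0.553, -0.756, 0.349], [-0.209, 0.28, 0.937], [-0.807, -0.591, -0.003]]
wrist_force: [-0.3, -0.6, -0.1]
width: 1.002
```

```bash
python3 - <<'E'
from h import *
st();delta(T2,R2)
E
```

```text
3.08 [ 0.5094 -0.1838  0.1669] [-0.534 -0.228  2.307  0.237  0.449 -1.93 ] [-0.3 -0.6 -0.1] 1.002
shift cm [8.12 0.36 0.03] turn deg [ 0.09 -0.12  0.35]
```

Request:
jog_arm(
  steps=[
    [2,0.3,0,0,0,0.3],
    [4,0.4,0,0,0,0.3],
    [6,0.4,0,0,0,0.3],
    [7.4,0.4,0,0,0,0.3],
    [8.1,0.4,0,0,0,0.3],
    [8.1,0.4,0,0,0,0.3],
    [8.1,0.4,0,0,0,0.3],
  ],
)

```text
time_s: 3.67
eef_pos: [0.5493, -0.1991, 0.0972]
orientation: [[0.546, -0.76, 0.351], [-0.206, 0.285, 0.936], [-0.812, -0.584, -0.001]]
wrist_force: [0.4, 0.8, 0.6]
width: 1.002
```

```bash
python3 - <<'E'
from h import *
st();delta(T2,R2)
p,d=cams.read_camera("wrist");cv2.imwrite("pics/w3.png",p)
p,d=cams.read_camera("side");cv2.imwrite("pics/s3.png",cv2.resize(p[180:400,150:430],None,fx=2.5,fy=2.5))
E
```

```text
3.67 [ 0.5493 -0.1991  0.0972] [-0.515  0.025  2.241  0.341  0.273 -2.027] [0.4 0.8 0.6] 1.002
shift cm [-0.03 -0.31  0.05] turn deg [-0.06 -0.12 -0.16]
```

View pics/w3.png

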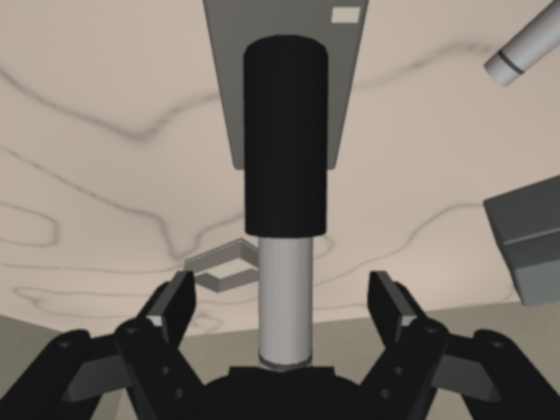

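View pics/s3.png

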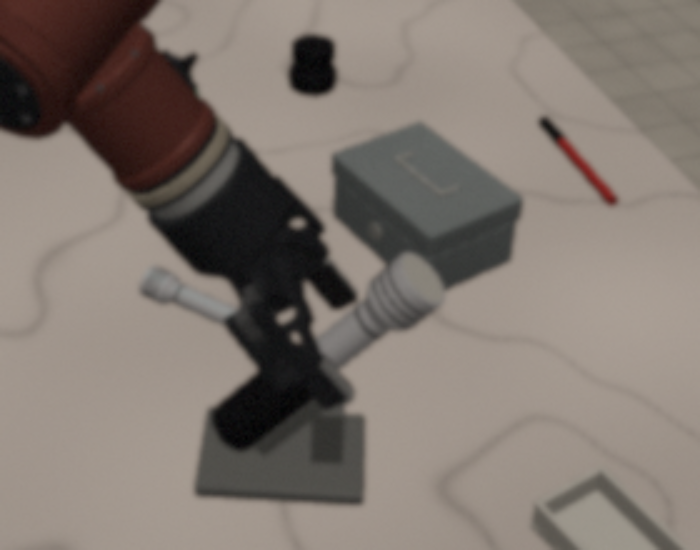

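The fingers straddle the bare barrel: it is at wrist column 286, with the finger midline near 282, just above the tube mouth at row 235. Nothing is touching. I'll shift 3 mm towards the head and close.

Request:
jog_arm(
  steps=[
    [0,-0.3,0,0,0,0],
    [0,-0.3,0,0,0,0],
    [0,-0.3,0,0,0,0],
    [0,-0.3,0,0,0,0],
    [0,-0.3,0,0,0,0],
    [0,-0.3,0,0,0,0],
    [0,-0.3,0,0,0,0],
    [0,-0.3,0,0,0,0],
    [0,-0.3,0,0,0,0],
    [0,-0.3,0,0,0,0],
  ],
  hand=255,
  squeeze=80,
)

```text
time_s: 4.6
eef_pos: [0.5531, -0.2005, 0.1]
orientation: [[0.548, -0.759, 0.352], [-0.207, 0.285, 0.936], [-0.811, -0.586, -0.0]]
wrist_force: [-0.0, 5.8, 5.0]
width: 0.273
```

```bash
python3 - <<'E'
from h import *
st();s=r.state();R0=s['orientation'];print("a in tool",(R0.T@a).round(3))
E
```

```text
4.6 [ 0.5531 -0.2005  0.1   ] [-0.514  0.027  2.232  0.334  0.277 -2.019] [-0.   5.8  5. ] 0.273
a in tool [-0.243 -0.97   0.001]
```

Request:
jog_arm(
  steps=[
    [-0.25,-1,0,0,0,0],
    [-0.5,-2,0,0,0,0],
    [-0.75,-3,0,0,0,0],
    [-1,-4,0,0,0,0],
    [-1.25,-5,0,0,0,0],
    [-1.5,-6,0,0,0,0],
    [-1.75,-7,0,0,0,0],
    [-2,-8,0,0,0,0],
    [-2.25,-9,0,0,0,0],
    [-2.5,-10,0,0,0,0],
    [-2.75,-11,0,0,0,0],
    [-2.75,-11,0,0,0,0],
  ],
)

```text
time_s: 5.6
eef_pos: [0.624, -0.2279, 0.1901]
orientation: [[0.552, -0.756, 0.352], [-0.209, 0.283, 0.936], [-0.807, -0.59, -0.002]]
wrist_force: [0.5, 0.4, -1.9]
width: 0.274
```

```bash
python3 - <<'E'
from h import *
st()
p,d=cams.read_camera("side");cv2.imwrite("pics/s4.png",p);np.save("s4.npy",d)
p,d=cams.read_camera("wrist");cv2.imwrite("pics/w4.png",p)
E
```

```text
5.6 [ 0.624  -0.2279  0.1901] [-0.49   0.03   2.022  0.168  0.467 -1.828] [ 0.5  0.4 -1.9] 0.274
```

View pics/s4.png

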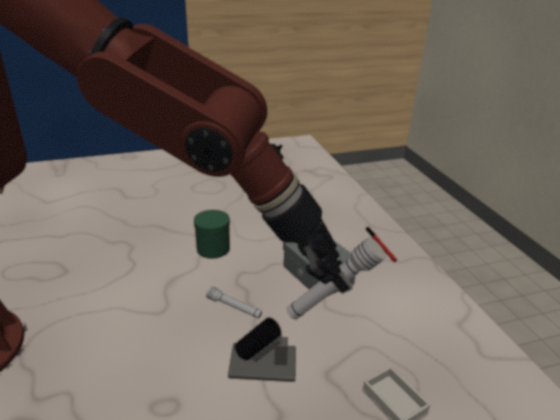

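View pics/w4.png

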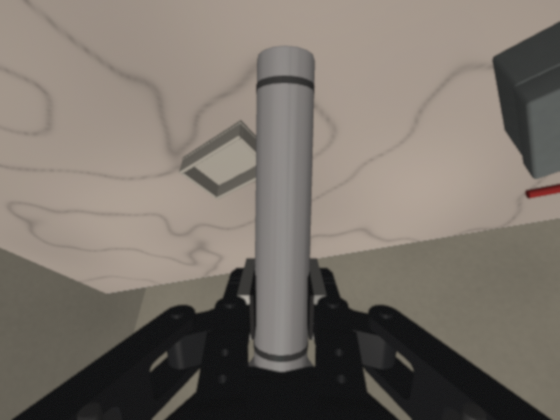

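The lamp is out of the dock and held. In the side view the tail is at (296,310) and the lens at (375,250), with clear space to the tube at (258,338). I'll measure its axis in the tool frame from the wrist depth.

```bash
cat >> h.py <<'E'
def lampaxis(d,p,plot=False):
    i=cams.camera_info("wrist");T=i['T_tool_cam']
    v,u=np.mgrid[55:345,279:291];u=u.ravel();v=v.ravel();z=d[v,u];k=(z>0)&(z<.35);u,v,z=u[k],v[k],z[k]
    P=np.c_[(u-i['cx'])/i['fx']*z,(v-i['cy'])/i['fy']*z,z]@T[:3,:3].T+T[:3,3]
    return P,v
E
python3 - <<'E'
from h import *
s=r.state();p,d=cams.read_camera("wrist")
P,v=lampaxis(d,p)
for lo in range(55,345,30):
    k=(v>=lo)&(v<lo+30); print(lo,k.sum(),P[k].mean(0).round(4) if k.any() else '')
k=(v>95)&(v<330);c=np.polyfit(P[k][:,1],P[k][:,0],1);print(c,np.degrees(np.arctan(c[0])))
i=cams.camera_info("wrist");print("expected a tool",(s['orientation'].T@a).round(3))
# tail: top edge of row ~47
print("world axis", s['orientation']@np.array([-c[0],-1,0])/np.hypot(1,c[0]))
E
```

```text
55 358 [-0.0091  0.0995  0.0006]
85 360 [-0.0117  0.088   0.0006]
115 360 [-0.0145  0.0762  0.0006]
145 360 [-0.0173  0.0643  0.0007]
175 357 [-0.0203  0.0522  0.0007]
205 359 [-0.0232  0.0399  0.0007]
235 360 [-0.0263  0.0273  0.0007]
265 360 [-0.0292  0.0145  0.0008]
295 359 [-0.0323  0.0015  0.0008]
325 239 [-0.035  -0.0095  0.0008]
[ 0.23850864 -0.03271462] 13.414911396851062
expected a tool [-0.243 -0.97   0.001]
world axis [ 0.61122371 -0.22860799  0.75772288]
```

```bash
cat >> h.py <<'E'
at=np.array([-.232,-.973,0]);at/=np.linalg.norm(at);tail=np.array([.0057,.1053,.0008])
def final(psi,h=.055,dist=.1):
    hh=np.array([np.cos(psi),np.sin(psi),0]);n=np.cross(Z,hh);e3=np.array([0,0,1.])
    R=np.c_[hh,n,Z]@np.c_[at,e3,np.cross(at,e3)].T
    return np.r_[LID[:2],LID[2]+h]-R@(tail+(.18+dist)*at),R
E
python3 - <<'E'
from h import *
p,R=final(0);print(p,R.round(3))
delta(p+[0,0,.08],R);delta(p,R)
s=r.state();print("tail now",s['eef_pos']+s['orientation']@tail)
E
```

```text
[0.51375062 0.0202     0.10612172] [[-0.232 -0.973  0.   ]
 [ 0.     0.     1.   ]
 [-0.973  0.232  0.   ]]
shift cm [-10.96  15.14  19.29] turn deg [-20.82  -4.17  48.6 ]
shift cm [-4.47 19.81 19.3 ] turn deg [-20.82  -4.17  48.6 ]
tail now [ 0.54422465 -0.19657245  0.11969026]
```

Request:
jog_arm(
  steps=[
    [-2,-1.5,1,0,0,0],
    [-4,-2,2.5,-1,0,3],
    [-5.5,-1,4.5,-3,-0.5,8],
    [-6.5,0.5,6.5,-5,-1,12],
    [-7.5,2.5,8.5,-7,-1.5,17],
    [-8.3,4.5,10.5,-9,-2,22],
    [-9,6.5,12.5,-12,-2.5,27],
    [-9.5,8.5,14.5,-14,-3,32],
    [-10,10.5,16,-16,-3.5,37],
    [-10.5,12.5,17.5,-18,-4,42],
    [-11,14.5,19,-20,-4,46],
    [-11,15.1,19.3,-20.8,-4.2,48.6],
  ],
)

```text
time_s: 6.75
eef_pos: [0.512, 0.0231, 0.1847]
orientation: [[-0.237, -0.971, -0.003], [0.002, -0.003, 1.0], [-0.971, 0.237, 0.003]]
wrist_force: [-0.9, -0.4, -2.4]
width: 0.275
```

Request:
jog_arm(
  steps=[
    [0,0,0,0,0,0],
    [0,0,0,0,0,0],
    [0,0,0,0,0,0],
  ],
)

```text
time_s: 7.0
eef_pos: [0.5144, 0.0195, 0.1868]
orientation: [[-0.229, -0.973, 0.001], [-0.0, 0.001, 1.0], [-0.973, 0.229, -0.001]]
wrist_force: [0.5, 0.0, -2.3]
width: 0.271
```

```bash
python3 - <<'E'
from h import *
st();p,R=final(0);delta(p,R)
s=r.state();p,d=cams.read_camera("wrist");cv2.imwrite("pics/w5.png",p)
P,v=lampaxis(d,p);k=(v>95)&(v<330);c=np.polyfit(P[k][:,1],P[k][:,0],1);print(c)
w=s['orientation']@np.array([-c[0],-1,0])/np.hypot(1,c[0]);print("world axis",w)
p,d=cams.read_camera("side");cv2.imwrite("pics/s5.png",p)
E
```

```text
7.0 [0.5144 0.0195 0.1868] [-0.086  0.182  1.757 -0.02   1.433 -1.651] [ 0.5  0.  -2.3] 0.271
shift cm [ 7.87 -1.79  0.08] turn deg [-0.07 -0.02  0.14]
[ 0.23783229 -0.03131547]
world axis [ 0.9999975  -0.00110305  0.00194517]
```

View pics/s5.png

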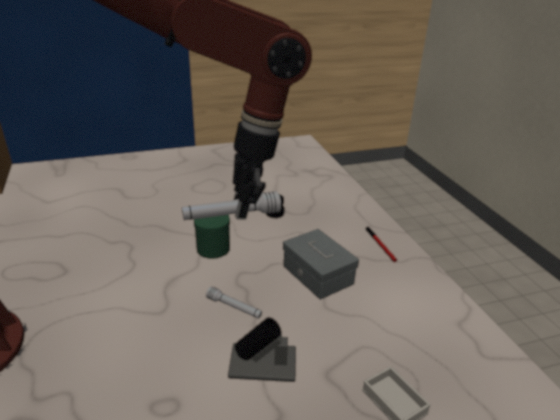

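View pics/w5.png

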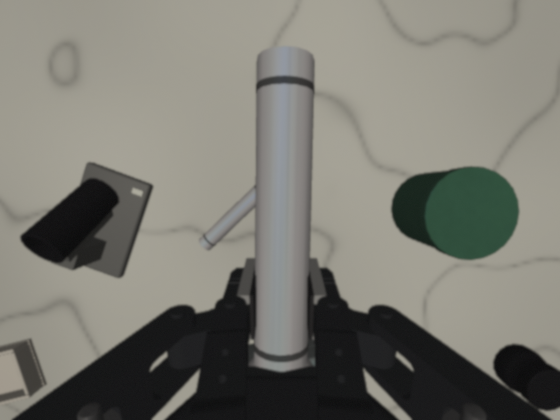

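The lamp is level, with its world axis at (1.000, -0.001, 0.002). In the side view it runs from (187,212) to (272,203), high above the bench. Nothing else has moved. Next I'll lower it 8 cm.

Request:
jog_arm(
  steps=[
    [1,-0.2,0,0,0,0],
    [2,-0.5,0,0,0,0],
    [3,-0.7,0,0,0,0],
    [4,-0.9,0,0,0,0],
    [5,-1.1,0,0,0,0],
    [6,-1.4,0,0,0,0],
    [7,-1.6,0,0,0,0],
    [7.8,-1.8,0,0,0,0],
    [7.8,-1.8,0,0,0,0],
    [7.8,-1.8,0,0,0,0],
    [7.8,-1.8,0,0,0,0],
    [7.8,-1.8,0,0,0,0],
  ],
)

```text
time_s: 8.1
eef_pos: [0.5146, 0.02, 0.1076]
orientation: [[-0.229, -0.973, 0.0], [-0.0, 0.0, 1.0], [-0.973, 0.229, -0.0]]
wrist_force: [-0.4, -0.4, -0.9]
width: 0.274
```

```bash
python3 - <<'E'
from h import *
st();p,R=final(0);delta(p,R)
s=r.state();p,d=cams.read_camera("wrist")
P,v=lampaxis(d,p);k=(v>95)&(v<330);c=np.polyfit(P[k][:,1],P[k][:,0],1)
w=s['orientation']@np.array([-c[0],-1,0])/np.hypot(1,c[0]);print("world axis",w, "lens",s['eef_pos']+s['orientation']@(tail+.18*at))
for n in("side","top"):
    p,d=cams.read_camera(n);cv2.imwrite(f"pics/{n}6.png",cv2.convertScaleAbs(p,alpha=1.3));np.save(n+"6.npy",d)
E
```

```text
8.1 [0.5146 0.02   0.1076] [-0.086  0.278  1.806 -0.021  1.288 -1.648] [-0.4 -0.4 -0.9] 0.274
shift cm [0.17 0.04 0.02] turn deg [-0.02 -0.01  0.17]
world axis [ 9.99993459e-01 -3.54981161e-04  3.59946882e-03] lens [0.59074703 0.02073887 0.12673462]
```

View pics/side6.png

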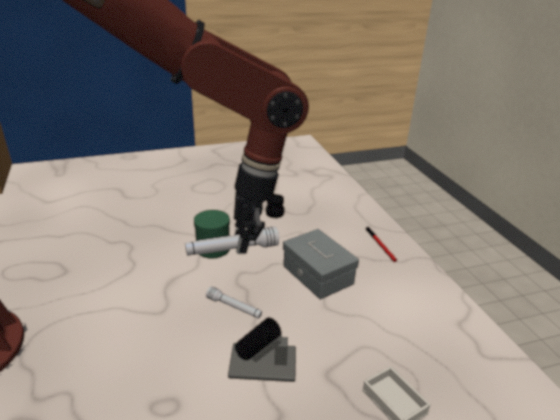

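View pics/top6.png

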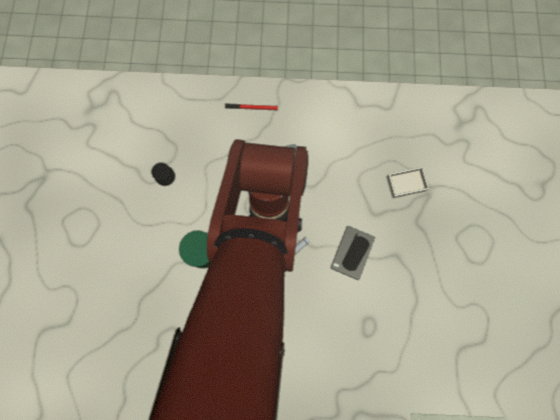

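The lamp is level in front of the box: side view lens at about (277,237), box lid from (284,240), with a gap between them. The tin, jar and tray are in place. I'll cross-check the lens position from the side camera alone and compare the box before and after.

```bash
python3 - <<'E'
from h import *
d=np.load("side6.npy");P,u,v=pts("side",d)
k=(P[:,2]>.09)&(P[:,2]<.16)&(P[:,0]>.56)&(P[:,0]<.63)&(P[:,1]>-.03)&(P[:,1]<.06)&(v>220)&(v<255)
print(k.sum(),"head min/max",np.percentile(P[k],[2,98],axis=0).round(4))
print("pred lens px",proj("side",[.5907,.0207,.1267]))
a0=cv2.imread("pics/side0.png").astype(int)
a6=cams.read_camera("side")[0].astype(int)
for n,(x0,x1,y0,y1) in dict(box=(284,358,230,295),jar=(262,290,190,220),tray=(360,430,370,420),tin=(192,232,208,230)).items():
    print(n,np.abs(a0-a6)[y0:y1,x0:x1].mean().round(2))
st()
E
```

```text
293 head min/max [[ 0.5609 -0.002   0.1157]
 [ 0.5898  0.0246  0.1478]]
pred lens px [275.43871855 234.81852615]
box 11.08
jar 19.56
tray 10.58
tin 7.31
8.3 [0.5142 0.02   0.1075] [-0.086  0.278  1.807 -0.021  1.288 -1.648] [-0.2  1.  -2.2] 0.269
```

```bash
python3 - <<'E'
from bench import job
print(job.hand_in())
E
```

```text
the job is handed in; nothing more can be done
None
```

I drew the full-size lamp out of its dock, levelled it, and handed the job in at about 8.3 s of the 32 s while holding it in front of the cash box. `hand_in` gave no verdict.

**Last checks:**
- **Level:** the lamp's axis is within about 0.004 rad of level.
- **Lens position:** it is at about (0.591, 0.021, 0.127), which is 57 mm above the lid and 99 mm from its middle. The spot 100 mm ahead falls within a few mm of the lid's middle. The side-camera depth agrees: the head ends at x 0.590 and its top is at z 0.148.
- **Grip:** opening and wrist force were steady at the last readings, with 80 N of grip.

**What was less clean:**
- **Joint range:** on the approach joint 3 read 2.552 against its 2.55 limit, and joint 6 came to -2.578 against -2.58. I then used a grasp 14° off perpendicular; the arm kept moving normally.
- **Bystander check:** my before/after picture difference told me nothing. It read 7 to 20 grey levels everywhere, even at the untouched tray, and the arm partly hid the jar. By eye the box, tin, jar and tray look unmoved in the side view. In the top view the arm covers most of the box and part of the tin. I saw no sign of contact.

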